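# Index the paint rotator's spindle flat-up and set its speed

### The job

Get the paint rotator ready for the next model. First find the flat on the round spindle, by eye or by feel, and turn the spindle until the flat faces straight up, so that the model's clip can be screwed down on it; then turn the speed dial until its white pointer stands at the red marker. Leave the spindle flat-up, let go of everything, and leave the model aeroplane, the paint jar, the airbrush and the brush pot where they are.

Things in the scene. Friction and masses are not known exactly. Their poses are not given: they have to be found in the camera images.
- spindle (a joint): Angle of the spindle about its own axis (rad), right-handed about the direction out of the gearbox: 0 or any whole turn = flat straight up, pi = flat straight down. It turns without end either way, with light constant friction (0.05 N m), and stays where it is left. At the start the flat is at least 0.9 rad away from up, on either side or underneath.
- rotator: Paint rotator, fixed to the table. Its x axis points the way the spindle sticks out (roughly away from the robot). Origin on the table 20 mm short of spindle_grip. Blue gearbox, 90 mm wide, from x -120 to -35 mm, top 145 mm high; bearing ring of diameter 56 mm to x -29 mm. Foot plate 110 mm wide, 12 mm thick, x -125 to +65 mm. Nothing else lies under the spindle.
- spindle_grip (a point): On the spindle's axis, 110 mm above the table, mid bare round part: the place to grip. Steel bar, diameter 30 mm, level. x axis along it, outward; y and z turn with it, z = normal of the flat. Along x: bearing ring up to -49 mm, round bar to +20 mm, part with the flat from +20 to +65 mm (free end). Fingers tilted about its axis can turn it in several grasps, or a fingertip can roll it.
- flat (a point): Centre of the flat's face, 42.5 mm further out than spindle_grip and 10 mm off the axis. z axis = outward normal of the flat, x axis along the spindle outward. The flat is milled 5 mm deep into the 30 mm bar, 22 mm wide, 45 mm long: jaws across it measure 25 mm, not 30. An orange paint line runs along its middle. A light level press (5 N) on it when nearly up squares it up.
- dial (a joint): Angle of the speed dial (rad), 0 to 4.71, growing clockwise as seen from above. Light constant friction (0.03 N m); stays where it is left.
- mark (a joint): Angle of the red marker on the dial's scale (rad), same zero and direction as the dial: the dial is right when its angle equals this one. The marker is fixed during the task and cannot be moved; it stands 0.6 to 1.9 rad clockwise of the dial's starting angle.
- dial_grip (a point): On the dial's vertical axis at gripping height, 78 mm above the table. Black disc, diameter 60 mm, 8 mm thick, with an upright grip bar 48 mm long, 12 mm wide, 30 mm high (from 58 to 88 mm above the table). x axis along the bar towards the white pointer, z up. In the middle of the top of a grey speed box, 130 x 120 mm, 50 mm high, fixed to the table.
- dial_pointer (a point): Point straight ahead of the dial's white pointer line, 35 mm from the dial's axis, 54 mm above the table; it turns with the dial.
- red_mark (a point): Point at the inner part of the red marker (a red bar 12 x 4 mm lying on the scale), 35 mm from the dial's axis, 54 mm above the table.
- model_base (a point): Model aeroplane, white with green tail, 150 mm long, 165 mm span, on a stick in a round wooden base of diameter 84 mm; 130 mm high in all. Loose. Point in the middle of the base, 7 mm above the table. Leave alone.
- jar_centre (a point): Small clear paint jar with green cap, diameter 42 mm, 62 mm high. Loose. Its centre. Leave alone.
- airbrush_centre (a point): Chrome airbrush about 170 mm long lying on a black rest 110 x 50 x 12 mm, 55 mm high at its cup. Loose. Point 18 mm above the middle of the rest. Leave alone.
- pot_centre (a point): Black pot with coloured dots holding brushes, diameter 72 mm, 95 mm high, 170 mm with the brushes. Loose. Its centre (half-way up the pot). Leave alone.
There are look-alikes about, which are no part of the job. Leave any pink or turquoise look-alike of the rotator alone.

How it is judged:
By the outcome, as a careful person would: the job done as asked, in the order asked, and still so for the second after the job is handed in, with the robot touching nothing.
It also fails if it takes over 72 s, if anything falls off the work surface, if the arm or the gripper's body presses on something with over 40 N, if the wrist force passes 120 N, or if a joint passes its speed limit or range.

### The arm

A 6-joint arm with a two-finger parallel gripper is mounted at the origin on the work surface. World frame = base frame: x ahead of the robot, y to its left, z up, the work surface at z = 0. Lengths are in mm, angles in rad, forces in N, time in s.
With the tool pointing down it reaches from about 250 to 725 mm from the base axis. Payload 9.7 kg.
Tool frame: the origin (TCP) lies at the very end of the fingers, on their centre line; the grasp point (between the pads) lies 19 mm behind it (grip_point_offset is the distance from the TCP to the grasp point, in mm); z points along the fingers, x is the direction in which the jaws open and shut, and the axes are right-handed (so a half turn about z gives the same grasp; the last joint's range is limited). The gripper opens to 85 mm and grips with 20 to 120 N. Pads are 22 mm wide; open, the fingers measure 114 mm over their backs; the gripper's body (76 mm by 85 mm) begins 54 mm behind the grasp point. The pads swing forward as they close: fully open they stand 13 mm farther back than shut.
Start: joints at [1.334, 0.087, 0.176, 1.66, 0, 1.571], TCP at [129.024, 534.649, 231.284] pointing down, gripper open.
Joint ranges: [-3.13, 3.13], [-0.85, 1.81], [-1.15, 1.24], [-2.2, 2.28], [-1.44, 1.52], [-3.14, 3.14]. Speed limits (rad/s): [2.22, 2.22, 2.57, 3.14, 3.14, 3.14].

### API

Orientations are given as a unit quaternion [x, y, z, w].
In Python, from workcell import * gives the robot as it stands.
- The arm moves only by the tool carry_out, never from a script. Its argument "series" is a list that holds one entry, the list of rows, each a list of 6 numbers: the shift along the tool's x, y, z in m, then the turn, a rotation vector about the tool's x, y, z in rad. A call has exactly 8 rows; each row shifts and turns the pose as measured when the row begins, along the tool's axes as they then stand; what a row does not reach is not made up. A row lasts 1/10 s, in which the tool goes at most 50 mm and 8.59 degrees, less where a joint would pass 70% of its speed; a pose out of reach is approached as far as the arm can. A call with a gripper value outside its range is refused whole. "grip" is the opening, from 0 (shut) to 1 (fully open), set as the call begins (left out, the last holds). The fingers move at their own pace and stop on an object; "newtons" is the grip in N (left out, the last holds). Time passes only in rows, so rows that do not move let the fingers close, or fill a call up. It gives the time, the measured TCP pose, the force and the opening at its end, in the units of the state.
- get_state(): the state, without advancing time (a new reading comes with each control period).
- camera(name): name is "scene" or "top"; returns (picture, depth): 420x560x3 uint8, red, green, blue; 420x560 float32, mm along the optical axis (not along the pixel's ray), 0 where there is no reading.
- camera_params(name): a dict with "mtx" (3x3 intrinsics, pixels), "world_to_cam" (4x4, takes a point from world to camera coordinates). Camera axes: x right, y up, looking along -z (the intrinsics and any distortion apply to the point x, -y, -z); pixel columns grow to the right and rows downward; lengths in mm; the calibration is good to about 2 mm. A picture is of the moment at which its call begins. camera_params takes no time and is no camera call.
- finish_job(): hands the job in, once; it reports no verdict.
Trained networks look in the newest picture that a camera, given by its name, has taken for a name from the list of things; names that differ only in an ending like _2 or _b are one class to them, and where a whole thing is asked for, a point or a joint stands for the part that bears it (a point fixed in the world has none). Each returns a list of dicts, best first, with "conf" (0 to 1); they miss things now and then, are a little off and sometimes report something else, mostly with a low value. They report only what shows in the picture. A call takes as long as a camera call. They do not tell look-alikes from the thing itself.
- recognise(camera, label): "position" ([x, y, z] in mm, in world coordinates, good to about 4 mm: the middle of the surface that is visible of it).
- cut_out(camera, label): "region" (420x560 bool, what is visible of it).
- landmark_of(camera, label): "position" ([x, y, z] in mm, in world coordinates, good to about 4 mm: a listed point, or the origin of a listed thing).
The state is a dict: "time_s": time; "joint_pos": joint angles; "joint_velocities": joint speeds; "tau": joint torques, N m; "ee_pos": TCP position; "tcp_rot": TCP orientation; "wrist_force": force on the tool from outside, world axes, zero at the start; "wrist_torque": the same for the moment, N m; "opening": finger opening in mm.
Only numpy, scipy, OpenCV 4.12 (cv2) and the standard library are available. Lean on these libraries where they do the work, as an engineer would, in place of code of your own. Each camera call takes 0.05 s, during which the arm holds its last target. There are 200 camera calls.

## Working session

There is one attempt and no reset: what is moved stays moved. The work goes in short steps, Python scripts to look and compute and a tool call to move; the robot and the scene stay as the last step left them, time stands still between calls to the robot, and variables do not carry over. Pictures are saved under pics/ and viewed, about 8 in all and at most 12, crops included, and the job is handed in when it is done.

Besides the shell and the picture viewer there is one more tool, called after ">>>" by a JSON object that holds its "method" and its "body", one argument or row to a line. carry_out: Moves the arm, as the interface text tells. Its arguments: {"type":"object","properties":{"series":{"type":"array","items":{"type":"array","items":{"type":"array","items":{"type":"number"}}}},"grip":{"type":"number"},"newtons":{"type":"number"}},"required":["series"]}

```bash
mkdir -p pics; ls
cat > h.py <<'E'
from workcell import *
import numpy as np, cv2
from scipy.spatial.transform import Rotation as R
def snap(c,fn=None):
    p,d=camera(c)
    if fn: cv2.imwrite('pics/'+fn,p[:,:,::-1])
    return p,d
def deproj(c,u,v,depth):
    P=camera_params(c);K=np.array(P['mtx']);T=np.array(P['world_to_cam'])
    r=np.linalg.inv(K)@np.array([u,v,1.])*depth
    return (np.linalg.inv(T)@np.array([r[0],-r[1],-r[2],1]))[:3]
def proj(c,X):
    P=camera_params(c);K=np.array(P['mtx']);T=np.array(P['world_to_cam'])
    q=T@np.append(X,1.);q=K@np.array([q[0],-q[1],-q[2]]);return q[:2]/q[2]
E
python3 - <<'E'
from h import *
a,_=snap('scene'); b,_=snap('top')
cv2.imwrite('pics/a.png',a[:,:,::-1]);cv2.imwrite('pics/b.png',b[:,:,::-1])
np.set_printoptions(precision=1,suppress=True)
for c in ['scene','top']:
  for l in ['rotator','spindle_grip','flat','dial_grip','dial_pointer','red_mark','model_base','jar_centre','airbrush_centre','pot_centre']:
    print(c,l,[(np.round(x['position'],0),round(x['conf'],2),np.round(proj(c,x['position']))) for x in landmark_of(c,l)])
print(get_state())
E
```

```text
pics
scene rotator [(array([548., 192.,   1.]), 0.87, array([320., 209.])), (array([292., 323.,  -1.]), 0.84, array([270., 171.])), (array([ 334., -160.,   -0.]), 0.83, array([185., 254.]))]
scene spindle_grip [(array([310., 311., 112.]), 0.82, array([271., 143.])), (array([569., 194., 108.]), 0.66, array([328., 179.])), (array([ 353., -157.,  111.]), 0.59, array([186., 220.]))]
scene flat [(array([ 394., -145.,  122.]), 0.84, array([202., 218.])), (array([614., 185., 111.]), 0.81, array([342., 183.])), (array([350., 299., 117.]), 0.53, array([280., 146.]))]
scene dial_grip [(array([ 573., -178.,   76.]), 0.61, array([258., 264.]))]
scene dial_pointer [(array([ 549., -158.,   53.]), 0.96, array([254., 264.]))]
scene red_mark []
scene model_base [(array([764.,   0.,  10.]), 0.73, array([365., 267.]))]
scene jar_centre [(array([615., 187., 112.]), 0.72, array([342., 183.]))]
scene airbrush_centre [(array([ 665., -430.,   21.]), 0.62, array([226., 383.]))]
scene pot_centre [(array([485., 487.,  50.]), 0.7, array([342., 151.]))]
top rotator [(array([552., 188.,  -3.]), 0.81, array([223.,
[... 984 characters left out ...]
rbrush_centre [(array([760.,  -6.,   8.]), 0.68, array([292., 125.])), (array([ 664., -433.,   19.]), 0.66, array([440., 162.])), (array([617., 182., 114.]), 0.59, array([221., 168.])), (array([448.,  -3.,  29.]), 0.37, array([289., 234.]))]
top pot_centre [(array([480., 482.,  48.]), 0.85, array([112., 217.]))]
{'time_s': 1.1, 'joint_pos': array([ 1.3,  0.1,  0.2,  1.7, -0. ,  1.6]), 'joint_velocities': array([-0.,  0., -0.,  0.,  0., -0.]), 'tau': array([ -0. , -52. ,  46.5,   0. ,  -0. ,   0. ]), 'ee_pos': array([129. , 534.6, 231.3]), 'tcp_rot': array([ 0.8,  0.6, -0. ,  0. ]), 'wrist_force': array([-0.5,  0.3, -0.3]), 'wrist_torque': array([ 0.,  0., -0.]), 'opening': 85.46455855178755}
```

View pics/a.png

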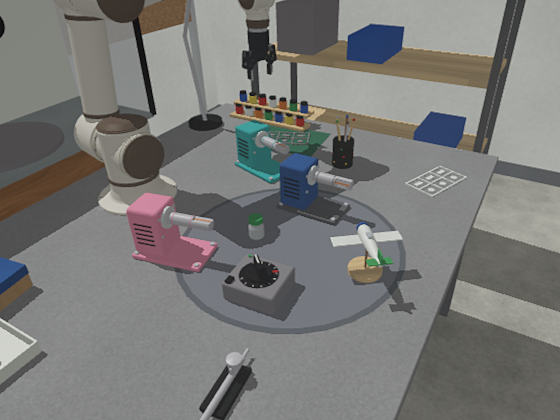

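View pics/b.png

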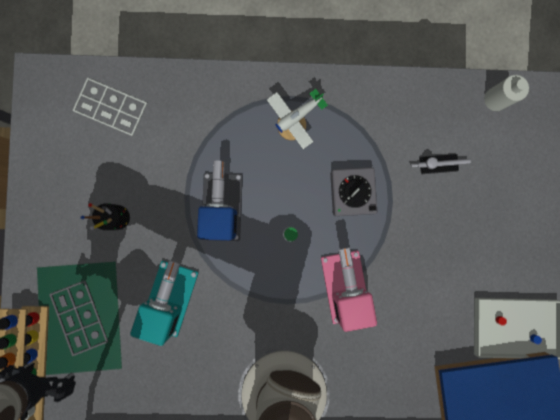

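Rotators: pink (scene 170,230), turquoise (258,150) and blue (305,185). The blue gearbox with the steel spindle at about (330,180) fits the description. I'll confirm it in one enlarged crop, together with the dial.

Run:
```python
from h import *
a=cv2.imread('pics/a.png');b=cv2.imread('pics/b.png')
def cr(i,u,v,w=40,h=30): return cv2.resize(i[v-h:v+h,u-w:u+w],(400,300),interpolation=cv2.INTER_CUBIC)
m=np.vstack([np.hstack([cr(a,325,182),cr(b,220,185)]),np.hstack([cr(a,258,272),cr(b,354,190)])])
cv2.imwrite('pics/c.png',m)
```

```text
(no output)
```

View pics/c.png

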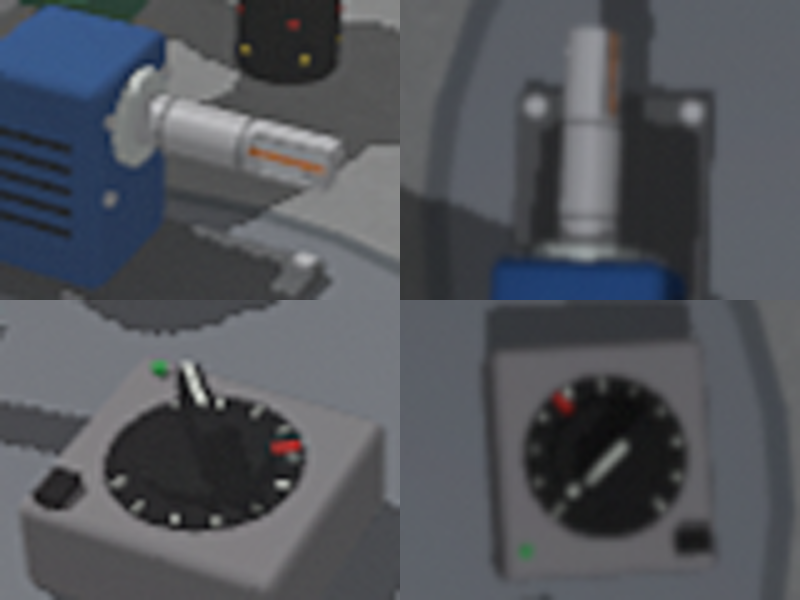

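The crop confirms it. The blue rotator's flat, with the orange line, faces the robot's right (-y side), tilted slightly up. In the crop the dial pointer is at about (575,492) and the red marker at (564,403), upper left, about 95° clockwise. Now measuring.

```bash
cat > m.py <<'E'
from h import *
np.set_printoptions(precision=2,suppress=True)
def cloud(c):
    p,d=snap(c); P=camera_params(c);K=np.array(P['mtx']);T=np.linalg.inv(np.array(P['world_to_cam']))
    v,u=np.mgrid[:420,:560]; r=np.einsum('ij,jvu->vui',np.linalg.inv(K),np.stack([u,v,np.ones_like(u)]).astype(float))*d[...,None]
    X=r*[1,-1,-1]@T[:3,:3].T+T[:3,3]; X[d==0]=np.nan
    return p,X
def ray(c,u,v):
    T=np.linalg.inv(np.array(camera_params(c)['world_to_cam'])); o=T[:3,3]; q=deproj(c,u,v,1000.)-o
    return o,q/np.linalg.norm(q)
def atz(c,u,v,z):
    o,d=ray(c,u,v); return o+d*(z-o[2])/d[2]
E
python3 - <<'E'
from m import *
D={c:cloud(c) for c in('top','scene')}
for c in D:
    p,X=D[c]; hsv=cv2.cvtColor(p,cv2.COLOR_RGB2HSV).astype(int)
    # gearbox top
    m=(X[...,2]>140)&(X[...,2]<150)&(X[...,0]>420)&(X[...,0]<560)&(abs(X[...,1]-190)<80)
    if m.sum()>5:
        print(c,'box',m.sum(),cv2.minAreaRect(X[m][:,:2].astype(np.float32)),X[m][:,2].mean())
    s=(X[...,2]>100)&(X[...,2]<135)&(X[...,0]>540)&(X[...,0]<640)&(abs(X[...,1]-190)<40)
    q=X[s]; print('spindle',len(q),q.mean(0),q[:,2].max(),np.polyfit(q[:,0],q[:,1],1),np.percentile(q,[1,99],axis=0))
    o=s&(hsv[...,0]<20)&(hsv[...,1]>90); print('orange',o.sum()); 
    if o.sum():
        v,u=np.nonzero(o); print(u.mean(),v.mean(),X[o].mean(0)); 
        if c=='top': t=ray(c,u.mean(),v.mean())
        else:
            o2,d2=ray(c,u.mean(),v.mean());o1,d1=t
            s_=np.linalg.lstsq(np.c_[d1,-d2],o2-o1,rcond=None)[0];print('tri',o1+d1*s_[0],o2+d2*s_[1])
    r=(abs(X[...,0]-572)<60)&(abs(X[...,1]+178)<60)&((hsv[...,0]<8)|(hsv[...,0]>172))&(hsv[...,1]>120)
    v,u=np.nonzero(r);print('red',len(u),u.mean(),v.mean(),atz(c,u.mean(),v.mean(),54))
    b=(abs(X[...,0]-572)<35)&(abs(X[...,1]+178)<35)&(X[...,2]>70)
    print('bar',b.sum(),X[b].mean(0)[:3], cv2.minAreaRect(X[b][:,:2].astype(np.float32)))
    w=(abs(X[...,0]-572)<38)&(abs(X[...,1]+178)<38)&(hsv[...,2]>140)&(hsv[...,1]<50)
    v,u=np.nonzero(w)
    for i in range(len(u)): print((u[i],v[i]),X[v[i],u[i]].round(0),end=' ')
    bx=(X[...,2]>44)&(X[...,2]<54)&(abs(X[...,0]-572)<95)&(abs(X[...,1]+178)<95)
    print('\nspeedbox',cv2.minAreaRect(X[bx][:,:2].astype(np.float32)))
E
```

```text
top box 1071 ((475.19775390625, 189.1645965576172), (89.07846069335938, 90.03262329101562), 89.39983367919922) 144.4079446187485
spindle 403 [586.12 188.01 120.78] 130.95043604251737 [  0.01 179.38] [[541.88 174.42 103.98]
 [633.35 203.02 128.98]]
orange 9
222.0 169.88888888888889 [611.37 178.94 113.27]
red 13 346.15384615384613 180.6153846153846 [ 598.84 -157.44   54.  ]
bar 90 [ 570.31 -181.15   87.74] ((570.5364379882812, -181.7559814453125), (11.787942886352539, 47.33192443847656), 46.47923278808594)

speedbox ((570.7350463867188, -181.83689880371094), (129.74378967285156, 120.19027709960938), 4.892509937286377)
scene box 435 ((477.3231506347656, 189.38656616210938), (93.44731140136719, 85.11002349853516), 89.30809783935547) 144.32211431802978
spindle 378 [592.95 182.62 115.61] 127.08828060897008 [  0.05 152.54] [[541.13 173.29 100.66]
 [638.34 200.61 126.44]]
orange 19
341.7368421052632 183.52631578947367 [617.09 179.88 113.09]
tri [611.64 179.19 111.11] [616.4  181.69 111.96]
red 15 274.2 270.8 [ 603.71 -157.86   54.  ]
bar 128 [ 578.21 -185.83   84.24] ((574.6615600585938, -18
[... 405 characters left out ...]
t64(257)) [ 565. -171.   89.] (np.int64(256), np.int64(258)) [ 566. -172.   87.] (np.int64(257), np.int64(258)) [ 569. -173.   88.] (np.int64(256), np.int64(259)) [ 569. -177.   89.] (np.int64(257), np.int64(259)) [ 571. -176.   89.] (np.int64(257), np.int64(260)) [ 573. -178.   88.] (np.int64(258), np.int64(260)) [ 575. -178.   89.] (np.int64(257), np.int64(261)) [ 573. -179.   87.] (np.int64(258), np.int64(261)) [ 576. -180.   88.] (np.int64(258), np.int64(262)) [ 578. -183.   88.] (np.int64(261), np.int64(262)) [ 559. -144.   52.] (np.int64(262), np.int64(262)) [ 562. -145.   53.] 
speedbox ((574.79736328125, -180.78994750976562), (130.5503387451172, 122.56983947753906), 4.28791618347168)
```

```bash
cat > p.py <<'E'
from h import *
import json
from scipy.spatial.transform import Slerp
def rows(tp,TR,n,p0=None,R0=None):
    s=get_state(); p0=s['ee_pos'] if p0 is None else p0; R0=R.from_quat(s['tcp_rot']) if R0 is None else R0
    f=np.linspace(0,1,n+1); S=Slerp([0,1],R.concatenate([R0,TR]))(f); P=p0+np.outer(f,np.array(tp)-p0)
    out=[]
    for i in range(n):
        d=S[i].inv().apply(P[i+1]-P[i])/1000; w=(S[i].inv()*S[i+1]).as_rotvec()
        out.append([round(float(x),4) for x in d]+[round(float(x),3) for x in w])
    return out
def tool(tilt,yaw=0.,s=1):
    # jaws along s*world y (for yaw 0), tool down, tilted by 'tilt' about +x (body leans to -y for +)
    x=np.array([0,s,0]);z=np.array([0,0,-1]);M=R.from_matrix(np.c_[x,np.cross(z,x),z])
    return R.from_euler('z',yaw)*R.from_euler('x',tilt)*M
def pr(r):
    for k in range(0,len(r),8): print(json.dumps(r[k:k+8]))
E
python3 - <<'E'
from p import *
np.set_printoptions(precision=3,suppress=True)
s=get_state();Rc=R.from_quat(s['tcp_rot']);print(Rc.as_matrix())
for sg in(1,-1): print(sg,(Rc.inv()*tool(.64,0,sg)).magnitude())
sg=min((1,-1),key=lambda g:(Rc.inv()*tool(.64,0,g)).magnitude())
G=np.array([574,189,110]);T=tool(.64,0,sg);z=T.apply([0,0,1]);print(z)
pr(rows(G+19*z-120*z,T,16))
E
```

```text
[[ 0.235  0.972 -0.   ]
 [ 0.972 -0.235  0.   ]
 [ 0.    -0.    -1.   ]]
1 0.6809687115840392
-1 2.9168962347381058
[ 0.     0.597 -0.802]
[[-0.0181, 0.033, 0.0025, 0.005, 0.04, -0.014], [-0.0187, 0.0327, 0.0016, 0.005, 0.04, -0.014], [-0.0192, 0.0325, 0.0007, 0.005, 0.04, -0.014], [-0.0197, 0.0322, -0.0002, 0.005, 0.04, -0.014], [-0.0201, 0.0319, -0.0012, 0.005, 0.04, -0.014], [-0.0205, 0.0316, -0.0021, 0.005, 0.04, -0.014], [-0.0208, 0.0313, -0.0031, 0.005, 0.04, -0.014], [-0.0211, 0.031, -0.0041, 0.005, 0.04, -0.014]]
[[-0.0214, 0.0307, -0.0051, 0.005, 0.04, -0.014], [-0.0216, 0.0303, -0.0061, 0.005, 0.04, -0.014], [-0.0218, 0.03, -0.0071, 0.005, 0.04, -0.014], [-0.0219, 0.0296, -0.0081, 0.005, 0.04, -0.014], [-0.022, 0.0293, -0.0091, 0.005, 0.04, -0.014], [-0.022, 0.0289, -0.0101, 0.005, 0.04, -0.014], [-0.022, 0.0286, -0.0111, 0.005, 0.04, -0.014], [-0.022, 0.0282, -0.0121, 0.005, 0.04, -0.014]]
```

>>> {"method": "carry_out", "body": {
  "series": [
    [[-0.018,0.033,-0.004,0.005,0.04,-0.014],[-0.019,0.033,-0.004,0.005,0.04,-0.014],[-0.019,0.032,-0.005,0.005,0.04,-0.014],[-0.02,0.032,-0.006,0.005,0.04,-0.014],[-0.02,0.032,-0.006,0.005,0.04,-0.014],[-0.02,0.032,-0.006,0.005,0.04,-0.014],[-0.021,0.031,-0.006,0.005,0.04,-0.014],[-0.021,0.031,-0.006,0.005,0.04,-0.014]]
  ],
  "grip": 1,
  "newtons": 30
}}

```text
time_s: 2.0
ee_pos: [355.6, 324.9, 246.8]
tcp_rot: [0.734, 0.658, 0.118, -0.117]
wrist_force: [1.2, 1.1, 0.1]
opening: 85.3
```

Run:
```python
from p import *
G=np.array([574,189,110]);T=tool(.64,0,1);z=T.apply([0,0,1])
pr(rows(G+19*z-100*z,T,8)); print(get_state()['joint_pos'])
```

```text
[[-0.0217, 0.0297, 0.0015, 0.004, 0.038, -0.013], [-0.0221, 0.0295, 0.0005, 0.004, 0.038, -0.013], [-0.0225, 0.0292, -0.0005, 0.004, 0.038, -0.013], [-0.0228, 0.0289, -0.0015, 0.004, 0.038, -0.013], [-0.0231, 0.0286, -0.0025, 0.004, 0.038, -0.013], [-0.0234, 0.0283, -0.0035, 0.004, 0.038, -0.013], [-0.0236, 0.028, -0.0045, 0.004, 0.038, -0.013], [-0.0237, 0.0276, -0.0055, 0.004, 0.038, -0.013]]
[ 0.58480565 -0.29200023 -0.1776711   1.47975713  0.26495345  0.72098717]
```

>>> {"method": "carry_out", "body": {
  "series": [
    [[-0.022,0.03,-0.003,0.004,0.038,-0.013],[-0.022,0.03,-0.003,0.004,0.038,-0.013],[-0.022,0.029,-0.003,0.004,0.038,-0.013],[-0.023,0.029,-0.003,0.004,0.038,-0.013],[-0.023,0.029,-0.003,0.004,0.038,-0.013],[-0.023,0.028,-0.003,0.004,0.038,-0.013],[-0.024,0.028,-0.003,0.004,0.038,-0.013],[-0.024,0.028,-0.003,0.004,0.038,-0.013]]
  ]
}}

```text
time_s: 2.8
ee_pos: [585.1, 127.9, 186.9]
tcp_rot: [0.667, 0.672, 0.235, -0.221]
wrist_force: [0.5, 0.0, 0.3]
opening: 85.2
```

Run:
```python
from p import *
G=np.array([574,189,110]);T=tool(.64,0,1);z=T.apply([0,0,1])
pr(rows(G+17*z,T,8)); print(get_state()['joint_pos'])
```

```text
[[0.0002, -0.0016, 0.0144, 0.002, -0.002, 0.002], [0.0002, -0.0016, 0.0144, 0.002, -0.002, 0.002], [0.0002, -0.0016, 0.0144, 0.002, -0.002, 0.002], [0.0003, -0.0015, 0.0144, 0.002, -0.002, 0.002], [0.0003, -0.0015, 0.0144, 0.002, -0.002, 0.002], [0.0003, -0.0015, 0.0144, 0.002, -0.002, 0.002], [0.0003, -0.0014, 0.0144, 0.002, -0.002, 0.002], [0.0004, -0.0014, 0.0144, 0.002, -0.002, 0.002]]
[-0.07869972  0.16320181  0.05996769  1.50755636  0.65453182 -0.1003063 ]
```

>>> {"method": "carry_out", "body": {
  "series": [
    [[0,-0.003,0.012,0.002,-0.002,0.002],[0,-0.003,0.014,0.002,-0.002,0.002],[0,-0.003,0.015,0.002,-0.002,0.002],[0,-0.002,0.015,0.002,-0.002,0.002],[0,-0.001,0.015,0.002,-0.002,0.002],[0.001,-0.001,0.015,0.002,-0.002,0.002],[0.001,0,0.015,0.002,-0.002,0.002],[0,0,0.014,0.002,-0.002,0.002]]
  ]
}}

```text
time_s: 3.6
ee_pos: [574.0, 197.9, 87.8]
tcp_rot: [0.676, 0.667, 0.22, -0.224]
wrist_force: [-0.2, -0.0, 0.4]
opening: 85.4
```

Run:
```python
from p import *
G=np.array([574,189,110]);T=tool(.64,0,1);z=T.apply([0,0,1])
pr(rows(G+17*z,T,1)); s=get_state();print(s['joint_pos'],s['wrist_force'])
```

```text
[[0.0061, -0.0001, -0.0061, -0.002, 0.002, -0.013]]
[ 0.04900159  0.15049107 -0.14070981  1.24543975  0.63725797  0.07298955] [-0.19319653 -0.01142533  0.38726158]
```

>>> {"method": "carry_out", "body": {
  "series": [
    [[0.003,0,-0.003,0,0,-0.006],[0.003,0,-0.003,0,0,-0.006],[0,0,0,0,0,0],[0,0,0,0,0,0],[0,0,0,0,0,0],[0,0,0,0,0,0],[0,0,0,0,0,0],[0,0,0,0,0,0]]
  ]
}}

```text
time_s: 4.4
ee_pos: [573.7, 199.6, 99.2]
tcp_rot: [0.671, 0.672, 0.222, -0.222]
wrist_force: [-1.1, -0.3, -0.4]
opening: 85.6
```

>>> {"method": "carry_out", "body": {
  "series": [
    [[0,0,0,0,0,0],[0,0,0,0,0,0],[0,0,0,0,0,0],[0,0,0,0,0,0],[0,0,0,0,0,0],[0,0,0,0,0,0],[0,0,0,0,0,0],[0,0,0,0,0,0]]
  ],
  "grip": 0,
  "newtons": 30
}}

```text
time_s: 5.2
ee_pos: [573.6, 199.0, 98.7]
tcp_rot: [0.671, 0.672, 0.221, -0.222]
wrist_force: [-0.0, -1.1, 0.9]
opening: 29.0
```

Run:
```python
from p import *
s=get_state();print(s);T=R.from_quat(s['tcp_rot']);print(s['ee_pos']-19*T.apply([0,0,1]),T.as_matrix())
```

```text
{'time_s': 5.2, 'joint_pos': array([ 0.05142041,  0.14222534, -0.12821753,  1.26305635,  0.63591539,
        0.06312148]), 'joint_velocities': array([-1.20014621e-03,  7.67604509e-04, -3.46696179e-04,  1.89804607e-03,
        5.56233301e-05,  9.18809560e-04]), 'tau': array([  0.63571416, -55.34067035,  46.43624783,  -0.49145054,
         2.07876049,  -0.05750513]), 'ee_pos': array([573.59514474, 199.01009606,  98.71365806]), 'tcp_rot': array([ 0.67136624,  0.67175278,  0.22123003, -0.22152392]), 'wrist_force': array([-0.0288395 , -1.12107108,  0.86775651]), 'wrist_torque': array([-0.66270413,  0.05362444,  0.0208578 ]), 'opening': 29.03540982211445}
[573.60589644 187.7113445  113.98906633] [[-3.89051239e-04  9.99999764e-01 -5.65879017e-04]
 [ 8.03968793e-01  6.49297125e-04  5.94671134e-01]
 [ 5.94671362e-01 -2.23591528e-04 -8.03968856e-01]]
```

>>> {"method": "carry_out", "body": {
  "series": [
    [[-0.0021,0,-0.0001,0,-0.142,0],[-0.0021,0,-0.0001,0,-0.142,0],[-0.0021,0,-0.0001,0,-0.142,0],[-0.0021,0,-0.0001,0,-0.142,0],[-0.0021,0,-0.0001,0,-0.142,0],[-0.0021,0,-0.0001,0,-0.142,0],[-0.0021,0,-0.0001,0,-0.142,0],[-0.0021,0,-0.0001,0,-0.142,0]]
  ]
}}

```text
time_s: 6.0
ee_pos: [573.6, 183.4, 97.8]
tcp_rot: [0.683, 0.682, -0.184, 0.187]
wrist_force: [-3.8, -11.2, -14.4]
opening: 28.8
```

```bash
cat > st.py <<'E'
from p import *
np.set_printoptions(precision=2,suppress=True)
def st():
    s=get_state();T=R.from_quat(s['tcp_rot']);M=T.as_matrix()
    print(s['ee_pos'],'tilt',np.arctan2(M[1,2],-M[2,2]),'jaw',M[:,0],'F',s['wrist_force'],s['wrist_torque'],s['opening'],'J',s['joint_pos'],s['time_s'])
if __name__=='__main__': st()
E
python3 st.py
```

```text
[573.63 183.38  97.77] tilt -0.5305439573417935 jaw [ 0.    0.86 -0.51] F [ -3.77 -11.18 -14.43] [ 0.2   0.72 -0.61] 28.784021682438315 J [ 0.52  0.45  0.27  1.67 -0.46  0.59] 6.0
```

>>> {"method": "carry_out", "body": {
  "series": [
    [[-0.0015,0,0.0008,0,-0.11,0],[0,0,0,0,0,0],[0,0,0,0,0,0],[0,0,0,0,0,0],[0,0,0,0,0,0],[0,0,0,0,0,0],[0,0,0,0,0,0],[0,0,0,0,0,0]]
  ]
}}

```text
time_s: 6.8
ee_pos: [573.5, 181.3, 98.1]
tcp_rot: [0.667, 0.671, -0.229, 0.231]
wrist_force: [0.3, -0.6, 0.7]
opening: 28.9
```

Run:
```python
from st import *
st()
a,_=snap('scene');b,_=snap('top')
def cr(i,u,v,w=40,h=30): return cv2.resize(i[v-h:v+h,u-w:u+w,::-1],(400,300),interpolation=cv2.INTER_CUBIC)
cv2.imwrite('pics/d.png',np.hstack([cr(a,330,182),cr(b,220,180)]))
```

```text
[573.47 181.26  98.13] tilt -0.6617136964343484 jaw [-0.    0.79 -0.61] F [ 0.29 -0.56  0.69] [ 0.21 -0.   -0.09] 28.867203278505734 J [ 0.56  0.53  0.33  1.76 -0.55  0.66] 6.8
```

View pics/d.png

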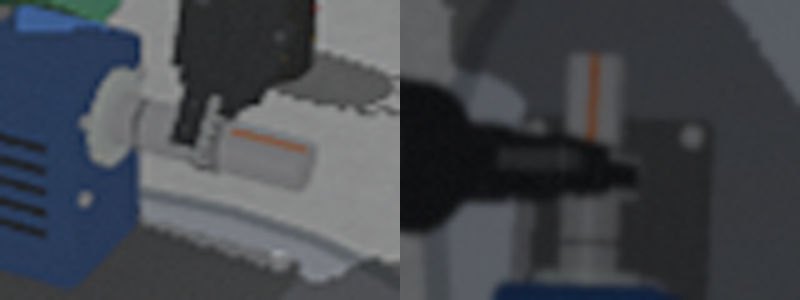

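The orange line (crop d, right half, x=594) sits almost at the middle of the bar (567 to 624), so the flat is nearly up. Next I let go, back off, and square it with a level press of the shut fingers.

>>> {"method": "carry_out", "body": {
  "series": [
    [[0,0,0,0,0,0],[0,0,0,0,0,0],[0,0,0,0,0,0],[0,0,0,0,0,0],[0,0,-0.01,0,0,0],[0,0,-0.025,0,0,0],[0,0,-0.035,0,0,0],[0,0,-0.04,0,0,0]]
  ],
  "grip": 1
}}

```text
time_s: 7.7
ee_pos: [571.5, 248.7, 185.0]
tcp_rot: [0.667, 0.67, -0.232, 0.229]
wrist_force: [1.6, -0.0, -0.0]
opening: 85.5
```

Run:
```python
from st import *
st()
pr(rows([616,190,150],tool(0,0,1),8))
```

```text
[571.51 248.68 184.99] tilt -0.6641626883584885 jaw [-0.    0.79 -0.62] F [ 1.6  -0.04 -0.03] [ 0.62 -0.01 -0.  ] 85.47292219559532 J [ 0.64  0.65  0.67  2.03 -0.52  0.75] 7.7
[[-0.0031, 0.0056, 0.008, -0.0, 0.083, 0.0], [-0.0038, 0.0056, 0.0077, -0.0, 0.083, 0.0], [-0.0044, 0.0056, 0.0073, -0.0, 0.083, 0.0], [-0.005, 0.0056, 0.007, -0.0, 0.083, 0.0], [-0.0055, 0.0056, 0.0065, -0.0, 0.083, 0.0], [-0.006, 0.0056, 0.006, -0.0, 0.083, 0.0], [-0.0065, 0.0056, 0.0055, -0.0, 0.083, 0.0], [-0.0069, 0.0056, 0.005, -0.0, 0.083, 0.0]]
```

>>> {"method": "carry_out", "body": {
  "series": [
    [[-0.003,0.006,0.006,0,0.083,0],[-0.004,0.006,0.006,0,0.083,0],[-0.004,0.006,0.006,0,0.083,0],[-0.005,0.006,0.006,0,0.083,0],[-0.006,0.005,0.006,0,0.083,0],[-0.006,0.005,0.006,0,0.083,0],[-0.007,0.005,0.005,0,0.083,0],[-0.007,0.005,0.005,0,0.083,0]]
  ],
  "grip": 0,
  "newtons": 30
}}

```text
time_s: 8.5
ee_pos: [619.6, 205.3, 162.7]
tcp_rot: [0.701, 0.713, 0.012, -0.008]
wrist_force: [0.5, 0.2, -0.2]
opening: 0.1
```

Run:
```python
from st import *
st()
pr(rows([616,190,125],tool(0,0,1),8))
```

```text
[619.62 205.28 162.65] tilt 0.028698543960859964 jaw [-0.02  1.    0.03] F [ 0.52  0.22 -0.18] [-0.04  0.   -0.01] 0.050109630046588145 J [0.31 0.31 0.3  1.55 0.03 0.29] 8.5
[[-0.002, -0.0005, 0.0046, 0.001, -0.004, 0.002], [-0.002, -0.0005, 0.0047, 0.001, -0.004, 0.002], [-0.002, -0.0005, 0.0047, 0.001, -0.004, 0.002], [-0.002, -0.0005, 0.0047, 0.001, -0.004, 0.002], [-0.002, -0.0005, 0.0047, 0.001, -0.004, 0.002], [-0.002, -0.0005, 0.0047, 0.001, -0.004, 0.002], [-0.0019, -0.0005, 0.0047, 0.001, -0.004, 0.002], [-0.0019, -0.0005, 0.0047, 0.001, -0.004, 0.002]]
```

>>> {"method": "carry_out", "body": {
  "series": [
    [[-0.004,-0.001,0.003,0.002,-0.007,0.004],[-0.004,-0.001,0.004,0.002,-0.007,0.004],[-0.004,-0.001,0.005,0.002,-0.007,0.004],[-0.003,-0.001,0.005,0.002,-0.007,0.004],[0,0,0.005,0,0,0],[0,0,0.005,0,0,0],[0,0,0.004,0,0,0],[0,0,0.003,0,0,0]]
  ]
}}

```text
time_s: 9.3
ee_pos: [615.0, 190.7, 126.9]
tcp_rot: [0.707, 0.707, -0.003, 0.0]
wrist_force: [0.7, 0.0, 1.4]
opening: -0.2
```

Run:
```python
from st import *
st()
pr(rows([616,190,125],tool(0,0,1),1))
```

```text
[614.95 190.71 126.88] tilt -0.004264782307110882 jaw [ 0.  1. -0.] F [0.69 0.02 1.38] [-0.02  0.01 -0.02] -0.21381380218042792 J [ 0.3   0.3   0.23  1.5  -0.    0.3 ] 9.3
[[-0.0007, 0.0011, 0.0019, -0.004, 0.004, -0.0]]
```

>>> {"method": "carry_out", "body": {
  "series": [
    [[-0.0007,0.001,0.001,-0.004,0.004,0],[0,0,0.001,0,0,0],[0,0,0.001,0,0,0],[0,0,0.001,0,0,0],[0,0,0.0005,0,0,0],[0,0,0.0005,0,0,0],[0,0,0.0005,0,0,0],[0,0,0.0004,0,0,0]]
  ]
}}

```text
time_s: 10.1
ee_pos: [616.2, 190.0, 120.7]
tcp_rot: [0.707, 0.707, 0.0, 0.0]
wrist_force: [0.3, 0.1, 0.1]
opening: 0.1
```

```bash
python3 st.py
```

```text
[616.16 189.97 120.71] tilt 0.0002465585582729763 jaw [0. 1. 0.] F [0.28 0.1  0.13] [ 0.06  0.01 -0.04] 0.10111787730575181 J [0.3  0.3  0.21 1.48 0.   0.3 ] 10.1
```

>>> {"method": "carry_out", "body": {
  "series": [
    [[0,0,0.0003,0,0,0],[0,0,0.0003,0,0,0],[0,0,0.0003,0,0,0],[0,0,0.0003,0,0,0],[0,0,0.0003,0,0,0],[0,0,0.0003,0,0,0],[0,0,0.0003,0,0,0],[0,0,0.0003,0,0,0]]
  ]
}}

```text
time_s: 10.9
ee_pos: [616.3, 190.1, 120.2]
tcp_rot: [0.707, 0.707, 0.001, 0.001]
wrist_force: [-3.0, -0.2, 4.8]
opening: 0.0
```

```bash
python3 st.py
```

```text
[616.26 190.08 120.22] tilt 0.0008627603884358644 jaw [-0.  1.  0.] F [-3.01 -0.18  4.81] [-0.15  0.47 -0.03] 0.027553205895205154 J [0.3  0.3  0.21 1.48 0.   0.3 ] 10.9
```

>>> {"method": "carry_out", "body": {
  "series": [
    [[0,0,0.0005,0,0,0],[0,0,0.0005,0,0,0],[0,0,0.0005,0,0,0],[0,0,0.0005,0,0,0],[0,0,0.0005,0,0,0],[0,0,0.0005,0,0,0],[0,0,0.0005,0,0,0],[0,0,0.0005,0,0,0]]
  ]
}}

```text
time_s: 11.7
ee_pos: [616.3, 190.0, 120.2]
tcp_rot: [0.707, 0.707, 0.003, 0.001]
wrist_force: [-2.4, -0.8, 5.6]
opening: -0.1
```

```bash
python3 st.py
```

```text
[616.25 190.03 120.17] tilt 0.001945547732564453 jaw [0. 1. 0.] F [-2.37 -0.76  5.62] [-0.2   0.57  0.  ] -0.13762963514004095 J [0.3  0.3  0.2  1.47 0.   0.3 ] 11.7
```

The press stopped level at z = 120.2 mm with about 5.6 N, which matches a square flat at 120 mm. Now lifting and going over to the dial.

>>> {"method": "carry_out", "body": {
  "series": [
    [[0,0,-0.005,0,0,0],[0,0,-0.02,0,0,0],[0,0,-0.035,0,0,0],[0,0,-0.03,0,0,0],[-0.02,-0.002,0,0,0,0],[-0.04,-0.005,0,0,0,0],[-0.045,-0.006,0,0,0,0],[-0.045,-0.006,0,0,0,0]]
  ],
  "grip": 1
}}

```text
time_s: 12.5
ee_pos: [596.5, 39.4, 208.3]
tcp_rot: [0.704, 0.71, 0.001, 0.0]
wrist_force: [0.3, -0.7, -0.2]
opening: 85.5
```

Run:
```python
from st import *
st()
pr(rows([572.5,-181,150],tool(0,np.radians(134-180),1),8))
```

```text
[596.46  39.4  208.31] tilt 0.0012270035046017711 jaw [-0.01  1.    0.  ] F [ 0.35 -0.75 -0.22] [-0.03 -0.03 -0.  ] 85.4601413643489 J [0.07 0.19 0.25 1.63 0.   0.06] 12.5
[[-0.0275, -0.0032, 0.0073, 0.0, -0.0, 0.101], [-0.0277, -0.0004, 0.0073, 0.0, -0.0, 0.101], [-0.0276, 0.0024, 0.0073, 0.0, -0.0, 0.101], [-0.0272, 0.0052, 0.0073, 0.0, -0.0, 0.101], [-0.0266, 0.0079, 0.0073, 0.0, -0.0, 0.101], [-0.0256, 0.0105, 0.0073, 0.0, -0.0, 0.101], [-0.0244, 0.0131, 0.0073, 0.0, -0.0, 0.101], [-0.023, 0.0155, 0.0073, 0.0, -0.0, 0.101]]
```

>>> {"method": "carry_out", "body": {
  "series": [
    [[-0.028,-0.003,0.007,0,0,0.101],[-0.028,0,0.007,0,0,0.101],[-0.028,0.002,0.007,0,0,0.101],[-0.027,0.005,0.007,0,0,0.101],[-0.027,0.008,0.007,0,0,0.101],[-0.026,0.01,0.007,0,0,0.101],[-0.024,0.013,0.007,0,0,0.101],[-0.023,0.015,0.007,0,0,0.101]]
  ]
}}

```text
time_s: 13.3
ee_pos: [563.1, -196.6, 144.3]
tcp_rot: [0.933, 0.36, -0.001, -0.001]
wrist_force: [0.1, 1.1, -0.7]
opening: 85.4
```

Run:
```python
from st import *
st()
pr(rows([572.5,-181,64],tool(0,np.radians(134-180),1),8))
```

```text
[ 563.11 -196.57  144.32] tilt 0.0012200470647729764 jaw [ 0.74  0.67 -0.  ] F [ 0.12  1.09 -0.66] [ 0.05 -0.03  0.04] 85.41898969794337 J [-0.34  0.19  0.12  1.51  0.    0.5 ] 13.3
[[0.0022, -0.0006, 0.01, -0.0, 0.0, -0.004], [0.0022, -0.0006, 0.01, -0.0, 0.0, -0.004], [0.0022, -0.0006, 0.01, -0.0, 0.0, -0.004], [0.0022, -0.0006, 0.01, -0.0, 0.0, -0.004], [0.0022, -0.0006, 0.01, -0.0, 0.0, -0.004], [0.0022, -0.0006, 0.01, -0.0, 0.0, -0.004], [0.0022, -0.0006, 0.01, -0.0, 0.0, -0.004], [0.0022, -0.0006, 0.01, -0.0, 0.0, -0.004]]
```

>>> {"method": "carry_out", "body": {
  "series": [
    [[0.006,-0.002,0.01,0,0,-0.01],[0.006,-0.002,0.014,0,0,-0.01],[0.005,-0.001,0.014,0,0,-0.01],[0,0,0.014,0,0,0],[0,0,0.012,0,0,0],[0,0,0.008,0,0,0],[0,0,0.003,0,0,0],[0,0,0,0,0,0]]
  ]
}}

```text
time_s: 14.1
ee_pos: [569.6, -180.9, 58.6]
tcp_rot: [0.927, 0.374, -0.003, -0.003]
wrist_force: [-0.3, -0.7, 0.8]
opening: 85.3
```

Run:
```python
from st import *
st()
pr(rows([572.5,-181,64],tool(0,np.radians(134-180),1),1))
```

```text
[ 569.64 -180.89   58.62] tilt 0.002712440330078739 jaw [ 0.72  0.69 -0.  ] F [-0.26 -0.72  0.77] [-0.    0.07 -0.07] 85.28462553642464 J [-0.31  0.21 -0.02  1.35  0.    0.5 ] 14.1
[[0.002, 0.002, -0.0054, -0.008, 0.004, -0.0]]
```

>>> {"method": "carry_out", "body": {
  "series": [
    [[0.001,0.001,-0.003,-0.004,0.002,0],[0.001,0.001,-0.0025,-0.004,0.002,0],[0,0,0,0,0,0],[0,0,0,0,0,0],[0,0,0,0,0,0],[0,0,0,0,0,0],[0,0,0,0,0,0],[0,0,0,0,0,0]]
  ]
}}

```text
time_s: 14.9
ee_pos: [574.1, -181.6, 67.5]
tcp_rot: [0.927, 0.374, 0.002, 0.002]
wrist_force: [-0.2, 0.4, 0.4]
opening: 85.0
```

>>> {"method": "carry_out", "body": {
  "series": [
    [[0,0,0,0,0,0],[0,0,0,0,0,0],[0,0,0,0,0,0],[0,0,0,0,0,0],[0,0,0,0,0,0],[0,0,0,0,0,0],[0,0,0,0,0,0],[0,0,0,0,0,0]]
  ],
  "grip": 0,
  "newtons": 25
}}

```text
time_s: 15.7
ee_pos: [574.3, -181.5, 67.3]
tcp_rot: [0.927, 0.374, 0.002, 0.002]
wrist_force: [1.1, -0.2, -0.2]
opening: 11.1
```

```bash
python3 st.py
```

```text
[ 574.34 -181.52   67.34] tilt -0.0017598998303075166 jaw [0.72 0.69 0.  ] F [ 1.13 -0.23 -0.16] [ 0.02 -0.03 -0.02] 11.146472865441373 J [-0.31  0.2  -0.01  1.35 -0.    0.5 ] 15.7
```

>>> {"method": "carry_out", "body": {
  "series": [
    [[0,0,0,0,0,0.14],[0,0,0,0,0,0.14],[0,0,0,0,0,0.14],[0,0,0,0,0,0.14],[0,0,0,0,0,0.14],[0,0,0,0,0,0.14],[0,0,0,0,0,0.14],[0,0,0,0,0,0.14]]
  ]
}}

```text
time_s: 16.5
ee_pos: [572.8, -181.8, 67.3]
tcp_rot: [0.981, -0.196, 0.001, 0.001]
wrist_force: [-0.6, 1.5, 0.7]
opening: 11.5
```

```bash
python3 st.py
```

```text
[ 572.77 -181.78   67.32] tilt -0.002288646735849379 jaw [ 0.92 -0.38  0.  ] F [-0.64  1.52  0.67] [0.17 0.17 0.03] 11.460232447575931 J [-0.31  0.2  -0.01  1.35 -0.    1.66] 16.5
```

>>> {"method": "carry_out", "body": {
  "series": [
    [[0,0,0,0,0,0.13],[0,0,0,0,0,0.12],[0,0,0,0,0,0.1],[0,0,0,0,0,0.05],[0,0,0,0,0,0],[0,0,0,0,0,0],[0,0,0,0,0,0],[0,0,0,0,0,0]]
  ]
}}

```text
time_s: 17.3
ee_pos: [572.2, -181.4, 67.3]
tcp_rot: [0.919, -0.395, 0.001, 0.0]
wrist_force: [0.8, 0.4, -0.6]
opening: 10.8
```

```bash
python3 st.py
```

```text
[ 572.24 -181.4    67.32] tilt -0.001410335684658149 jaw [ 0.69 -0.73  0.  ] F [ 0.83  0.4  -0.64] [ 0.09 -0.09 -0.02] 10.754008622534922 J [-0.31  0.2  -0.01  1.36 -0.    2.08] 17.3
```

>>> {"method": "carry_out", "body": {
  "series": [
    [[0,0,0,0,0,0.03],[0,0,0,0,0,0.025],[0,0,0,0,0,0.003],[0,0,0,0,0,0],[0,0,0,0,0,0],[0,0,0,0,0,0],[0,0,0,0,0,0],[0,0,0,0,0,0]]
  ]
}}

```text
time_s: 18.1
ee_pos: [572.2, -181.3, 67.3]
tcp_rot: [0.906, -0.423, 0.001, 0.0]
wrist_force: [0.5, 0.3, -0.3]
opening: 11.3
```

```bash
python3 st.py
```

```text
[ 572.22 -181.34   67.33] tilt -0.0012963176210950575 jaw [ 0.64 -0.77  0.  ] F [ 0.51  0.31 -0.26] [ 0.07 -0.06 -0.05] 11.252723734131319 J [-0.31  0.2  -0.01  1.36 -0.    2.14] 18.1
```

>>> {"method": "carry_out", "body": {
  "series": [
    [[0,0,0,0,0,0],[0,0,0,0,0,0],[0,0,0,0,0,0],[0,0,0,0,0,0],[0,0,-0.01,0,0,0],[0,0,-0.03,0,0,0],[0,0,-0.04,0,0,0],[0,0,-0.04,0,0,0]]
  ],
  "grip": 1
}}

```text
time_s: 18.9
ee_pos: [568.9, -180.5, 186.2]
tcp_rot: [0.906, -0.423, -0.005, 0.001]
wrist_force: [1.4, -0.2, 0.8]
opening: 85.5
```

>>> {"method": "carry_out", "body": {
  "series": [
    [[0,0,-0.02,0,0,0],[-0.02,-0.02,-0.02,0,0,0],[-0.03,-0.03,0,0,0,0],[-0.03,-0.03,0,0,0,0],[-0.03,-0.03,0,0,0,0],[-0.03,-0.03,0,0,0,0],[-0.02,-0.02,0,0,0,0],[0,0,0,0,0,0]]
  ]
}}

```text
time_s: 19.7
ee_pos: [591.8, 51.2, 242.8]
tcp_rot: [0.905, -0.425, 0.004, -0.001]
wrist_force: [0.8, -0.5, -0.1]
opening: 85.4
```

Run:
```python
from st import *
from m import *
st()
A={c:cloud(c) for c in('top','scene')}
for c in A:
    p,X=A[c]; hsv=cv2.cvtColor(p,cv2.COLOR_RGB2HSV).astype(int)
    r=(abs(X[...,0]-572)<60)&(abs(X[...,1]+178)<60)&((hsv[...,0]<8)|(hsv[...,0]>172))&(hsv[...,1]>100)
    v,u=np.nonzero(r);red=atz(c,u.mean(),v.mean(),54)
    b=(abs(X[...,0]-572)<35)&(abs(X[...,1]+178)<35)&(X[...,2]>72)&(X[...,2]<95)
    bx=(X[...,2]>44)&(X[...,2]<54)&(abs(X[...,0]-572)<95)&(abs(X[...,1]+178)<95)
    C=np.array(cv2.minAreaRect(X[bx][:,:2].astype(np.float32))[0])
    q=X[b][:,:2]-X[b][:,:2].mean(0); e=np.linalg.svd(q,full_matrices=False)[2][0]
    print(c,'red',len(u),red,np.degrees(np.arctan2(*(red[:2]-C)[::-1])),'C',C,'bar',cv2.minAreaRect(X[b][:,:2].astype(np.float32)),np.degrees(np.arctan2(e[1],e[0]))%180)
def cr(i,u,v,w=40,h=30): return cv2.resize(i[v-h:v+h,u-w:u+w,::-1],(400,300),interpolation=cv2.INTER_CUBIC)
a=A['scene'][0];b=A['top'][0]
cv2.imwrite('pics/e.png',np.vstack([np.hstack([cr(a,330,182),cr(b,220,180)]),np.hstack([cr(a,258,272),cr(b,354,190)])]))
```

```text
[591.77  51.2  242.76] tilt -0.0014751080600346011 jaw [ 0.64 -0.77  0.01] F [ 0.8  -0.5  -0.07] [-0.01 -0.04 -0.03] 85.35825271406907 J [ 0.09  0.19  0.32  1.69 -0.    2.54] 19.7
top red 16 [ 599.65 -156.65   54.  ] 40.62760854539002 C [ 570.63 -181.55] bar ((570.7536010742188, -181.42568969726562), (47.49585723876953, 12.18239974975586), 39.399173736572266) 40.2040038503811
scene red 16 [ 603.94 -158.02   54.  ] 38.47727611870591 C [ 574.93 -181.08] bar ((574.9547119140625, -180.95013427734375), (47.6566162109375, 15.690478324890137), 36.14773178100586) 39.19297845748775
```

View pics/e.png

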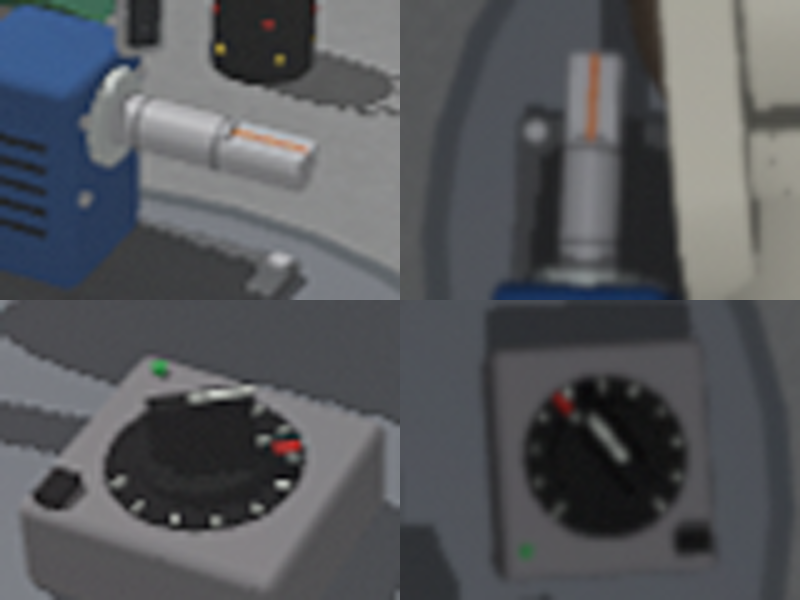

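The dial bar stands at 40.2° (top) and 39.2° (scene). The marker is at 40.6° and 38.5°, so they agree within about 1°. In the crop, the orange line is in the middle of the bar's top face (x=595, bar 568 to 622). The arm touches nothing, so I'm handing in.

```bash
python3 -c "
from h import *
print(finish_job())"
```

```text
the job is handed in; nothing more can be done
None
```

The paint rotator is ready and the job is handed in, at about 20 s of the allowed 72 s. No verdict was reported.

- **Spindle:** I took the blue rotator, not the pink or turquoise look-alikes. The flat was about 1.28 rad from up, facing the robot's right. I turned it up in one tilted grasp, then squared it with a level press. The press stopped at a height of 120.2 mm (120 mm expected) with about 5.6 N and the fingers level. The last pictures show the orange line along the middle of the top.
- **Dial:** I gripped the bar and turned it about 1.64 rad clockwise, then let go. At the last check it stood at 40.2° (top camera) and 39.2° (scene camera). The marker measured 40.6° and 38.5°, so they agree within about 1°.
- **Everything else:** The gripper is open and clear of everything. I did not go near the model aeroplane, jar, airbrush or pot, but I did not measure their positions again at the end.
- **Disagreement:** The two cameras differ by about 4 mm along x. This did not affect the result, because each angle was compared within a single camera.

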